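Pack the green-capped shaker under the cantilever tray

TASK

Put the seasoning shaker with the green cap away in the blue kit box: lift the white top tray by its black handle and swing it over to its open rest, stand the green-capped shaker upright on the floor of the compartment underneath, then bring the tray back over and lower it gently, without letting it fall, until it is fully closed on the box.

Things in the scene. Friction and masses are not known exactly. Their poses are not given: they have to be found in the camera images.
- kit_box: Blue open-topped box, fixed; 210 mm along its x, 140 along its y, 100 high; walls, floor 5 mm; inside one empty compartment. Origin: centre of underside; z up. A white tray (210 x 140 mm, rim 28 mm high) covers its top when closed. On parallel steel links at the x ends it swings up and over to the box's +y side, staying level; fully open it hangs beside the box, its near edge at y = +102 mm.
- tray_lift (a joint): Link angle, rad: 0 tray closed, 1.92 open at its stop. All tray points move on arcs of radius 0.105 m in the box's y-z plane: from closed by y = 0.105*(cos 0.61 - cos(0.61+angle)), z = 0.105*(sin(0.61+angle) - sin 0.61), i.e. 172 mm across, 45 mm up at mid-swing, ending at equal height. Tray about 0.35 kg, nearly frictionless: let go off either end it falls to the end it leans to (middle 0.96).
- tray_grip (a point): Centre of the black handle bar over the tray's middle, 160 mm above the counter when closed or fully open. The bar runs along the box's x: 132 mm long (108 mm free between end posts), 14 mm wide in box y, 14 mm high. 49 mm free between bar and tray floor; the tray's rim is 25 mm below the bar's underside. Axes stay parallel to the box's.
- shaker_green: Round steel seasoning shaker with a green cap, 45 mm in diameter, 84 mm tall, about 0.15 kg, standing loose on the counter. Origin: centre of its underside; z up. Two shakers of the same shape with a red and a yellow cap, and a steel bowl, stand near and are not part of the job.
Not all that is in view belongs to the job. Leave any pink or purple look-alike of the shaker_green alone.

How it is judged:
On the way, in this order (a step that is already met when the one before it is completed fails the run):
1. the tray is swung over to its open rest (value of joint tray_lift above 1.75 rad), for 0.2 s.
2. the green-capped shaker stands upright on the compartment floor, the tray still open (x of shaker_green in the frame of kit_box between -0.08 and 0.08 m and y of shaker_green in the frame of kit_box between -0.05 and 0.05 m and z of shaker_green in the frame of kit_box between -0.002 and 0.016 m and angle between shaker_green's own z axis and vertical below 0.18 rad and value of joint tray_lift above 1.6 rad and linear speed of shaker_green below 0.03 m/s), for 0.2 s.
At the end, for the whole second after the job is handed in: The green-capped shaker stands upright (within 10 degrees) on the floor inside the box, its axis within 80 mm (box x) and 50 mm (box y) of the box's centre, at rest; the tray is closed (joint below 0.1 rad, about 10 mm) and at rest (x of shaker_green in the frame of kit_box between -0.08 and 0.08 m and y of shaker_green in the frame of kit_box between -0.05 and 0.05 m and z of shaker_green in the frame of kit_box between -0.002 and 0.016 m and angle between shaker_green's own z axis and vertical below 0.18 rad and value of joint tray_lift below 0.1 rad and velocity of joint tray_lift between -0.1 and 0.1 rad/s and linear speed of shaker_green below 0.03 m/s); the robot touches nothing.
It fails at once if the tray is let fall shut (closing faster than 4 rad/s, 0.42 m/s) (velocity of joint tray_lift below -4 rad/s).
It also fails if it takes over 72 s, if anything falls off the work surface, if the arm or the gripper's body presses on something with over 40 N, if the wrist force passes 120 N, or if a joint passes its speed limit or range.

ROBOT

A 6-joint arm with a two-finger parallel gripper is mounted at the origin on the work surface. World frame = base frame: x ahead of the robot, y to its left, z up, the work surface at z = 0. Lengths are in m, angles in rad, forces in N, time in s.
With the tool pointing down it reaches from about 0.4 to 0.925 m from the base axis. Payload 12.5 kg.
Tool frame: the origin (TCP) lies on the centre line of the jaws, within the pads' length; the fingertips stand 17 mm ahead of it and the grasp point (between the pads) lies 2 mm behind it (bot.finger_overhang is the distance from the TCP to the fingertips, in m); z points along the fingers, y is the direction in which the jaws open and shut (so a half turn about z gives the same grasp; the last joint's range is limited). The gripper opens to 95 mm and grips with 3 to 60 N. Pads are 20 mm wide; open, the fingers measure 119 mm over their backs; the gripper's body (75 mm by 180 mm) begins 59 mm behind the grasp point.
Start: joints at [1.213, 0.491, 1.559, -0, 1.092, -0.106], TCP at [0.156, 0.605, 0.232] pointing down, gripper open.
Joint ranges: [-3.1, 3.1], [-0.84, 2.19], [0.05, 2.79], [-1.13, 4.28], [0.06, 2.93], [-2.69, 2.69]. Speed limits (rad/s): [2.22, 2.22, 2.79, 3.14, 3.14, 3.14].

INTERFACE

Orientations are given as a unit quaternion [x, y, z, w].
In Python, from station import bot, imaging, job, search_frame, silhouettes gives the robot as it stands.
- The arm moves only by the tool send_rows, never from a script. Its argument "series" is a list of rows, each a list of 2 entries, a list of its own where there are three numbers: the shift along the world's x, y, z in cm, then the turn, a rotation vector about the world's x, y, z in degrees. In form: [[[x, y, z], [wx, wy, wz]], ...]. A call has 1 to 5 rows; each row is the pose to reach, as a shift and turn from the pose commanded when the call began; what a row does not reach only later rows make up. A row lasts 1/10 s, in which the tool goes at most 50 mm and 8.59 degrees, less where a joint would pass 70% of its speed; a pose out of reach is approached as far as the arm can. A call with a gripper value outside its range is refused whole. "claw" is the closure, from 0 (fully open) to 1 (shut), set as the call begins (left out, the last holds). The fingers move at their own pace and stop on an object; the grip force is fixed at half the most. Time passes only in rows, so rows that repeat a pose let the fingers close. It gives the time, the measured TCP pose, the force and the opening at its end, in the units of the state.
- bot.sense(): the state, without advancing time (a new reading comes with each control period).
- imaging.get_image(name): name is "scene" or "top" or "wrist"; returns the picture (480x640x3 uint8, red, green, blue); there is no depth.
- imaging.camera_params(name): a dict with "fx", "fy", "cx", "cy" (pixels), "k1" (the pictures are not rectified: a ray, as slopes to the right and down, at radius r is drawn at 1 + k1 r^2 times it, then the intrinsics apply), "view" (4x4, takes a point from world to camera coordinates). Camera axes: x right, y down, z forward; pixel columns grow to the right and rows downward; lengths in m; the calibration is good to about 2 mm. A picture is of the moment at which its call begins: read the wrist's pose just before it. camera_params takes no time and is no camera call; for the wrist camera it gives the pose at the moment of the call.
- job.finish_job(): hands the job in, once; it reports no verdict.
Trained networks look in the newest picture that a camera, given by its name, has taken for a name from the list of things; names that differ only in an ending like _2 or _b are one class to them, and where a whole thing is asked for, a point or a joint stands for the part that bears it (a point fixed in the world has none). Each returns a list of dicts, best first, with "confidence" (0 to 1); they miss things now and then, are a little off and sometimes report something else, mostly with a low value. They report only what shows in the picture. A call takes as long as a camera call. They do not tell look-alikes from the thing itself.
- search_frame(camera, thing): "extent" ([centre column, centre row, width, height] in pixels, round what is visible of it).
- silhouettes(camera, thing): "pixels" (480x640 bool, what is visible of it) and "extent" ([centre column, centre row, width, height] in pixels, round what is visible of it).
The state is a dict: "clock": time; "qpos": joint angles; "qd": joint speeds; "joint_efforts": joint torques, N m; "eef_pos": TCP position; "tool_rot": TCP orientation; "contact_force": force on the tool from outside, world axes, zero at the start; "torque": the same for the moment, N m; "gripper_width": finger opening in m.
Only numpy, scipy, OpenCV 4.12 (cv2) and the standard library are available. Lean on these libraries where they do the work, as an engineer would, in place of code of your own. Each camera call takes 0.05 s, during which the arm holds its last target.

## Working session

There is one attempt and no reset: what is moved stays moved. The work goes in short steps, Python scripts to look and compute and a tool call to move; the robot and the scene stay as the last step left them, time stands still between calls to the robot, and variables do not carry over. Pictures are saved under pics/ and viewed, and the job is handed in when it is done.

Besides the shell and the picture viewer there is one more tool, called as name(argument=value, ...) on one line, values as JSON. send_rows: Moves the arm, as the interface text tells. Its arguments: {"type":"object","properties":{"series":{"type":"array"},"claw":{"type":"number"}},"required":["series"]}

```bash
ls; mkdir -p pics
python3 - <<'E'
from station import bot, imaging, job, search_frame, silhouettes
import cv2
s=bot.sense(); print(s)
for n in ["scene","top","wrist"]:
    im=imaging.get_image(n); cv2.imwrite(f"pics/{n}0.png",im[:,:,::-1]); 
    p=imaging.camera_params(n); print(n,p)
    for t in ["kit_box","tray_grip","shaker_green"]:
        print(n,t,[(d["confidence"],d["extent"]) for d in search_frame(n,t)])
print(bot.sense()["clock"], bot.finger_overhang)
E
```

```text
pics
{'clock': 0.0, 'qpos': array([ 1.21342027e+00,  4.91570196e-01,  1.55945417e+00, -3.74145973e-05,
        1.09171035e+00, -1.05594016e-01]), 'qd': array([ 8.38100515e-04,  1.03963697e-03,  7.56959817e-05, -1.26331838e-03,
        1.44931670e-03, -1.54168464e-03]), 'joint_efforts': array([-2.89218202e-03, -6.12637353e+01, -2.58177620e+01,  6.91901240e-02,
        4.83259920e-02, -1.25395986e-04]), 'eef_pos': array([0.15560787, 0.60508099, 0.23105351]), 'tool_rot': array([ 1.25550166e-01,  9.92087108e-01, -5.59608425e-04, -1.14854455e-04]), 'contact_force': array([ 0.21782581, -0.57419901,  0.22304415]), 'torque': array([0.02868318, 0.04450651, 0.01586716]), 'gripper_width': 0.09469717386893292}
scene {'fx': 500.1972529590306, 'fy': 500.1972529590306, 'cx': 320.60921239240747, 'cy': 241.6229710390975, 'k1': 0.02138637334768506, 'view': array([[-0.69680458,  0.71715517, -0.0123226 ,  0.43308897],
       [ 0.62472699,  0.59837947, -0.50165545, -0.17805658],
       [-0.35239121, -0.35725407, -0.86497975,  1.01799069],
       [ 0.        ,  0.        ,  0.        ,  1.        ]])}
sce
[... 737 characters left out ...]
6.2, 102.5, 152.7])]
top shaker_green [(0.81, [381.2, 306.1, 33.1, 34.3]), (0.61, [322.2, 269.4, 29.5, 31.7]), (0.57, [415.4, 249.0, 38.6, 35.4])]
wrist {'fx': 375.3861215828237, 'fy': 375.3861215828237, 'cx': 315.17498271100646, 'cy': 235.87838772347294, 'k1': -0.0253678164274859, 'view': array([[ 2.47784488e-01,  9.68815104e-01,  3.75721055e-04,
        -6.24799854e-01],
       [ 9.32264449e-01, -2.38541764e-01,  2.71994161e-01,
        -3.10727448e-02],
       [ 2.63601676e-01, -6.70456625e-02, -9.62298829e-01,
         3.91469043e-01],
       [ 0.00000000e+00,  0.00000000e+00,  0.00000000e+00,
         1.00000000e+00]])}
wrist kit_box []
wrist tray_grip []
wrist shaker_green []
0.6 0.017
```

View pics/scene0.png

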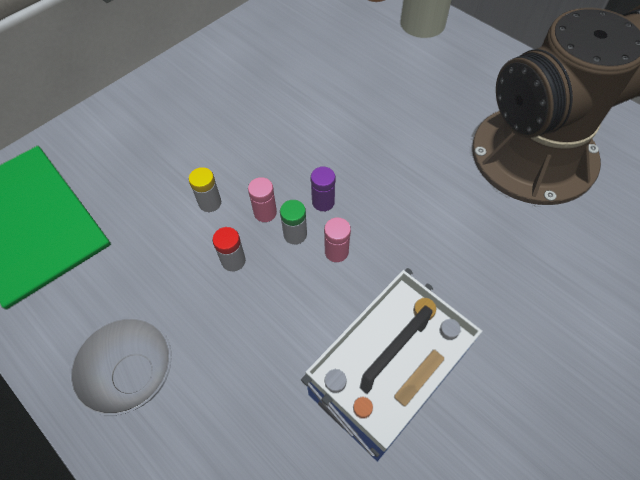

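View pics/top0.png

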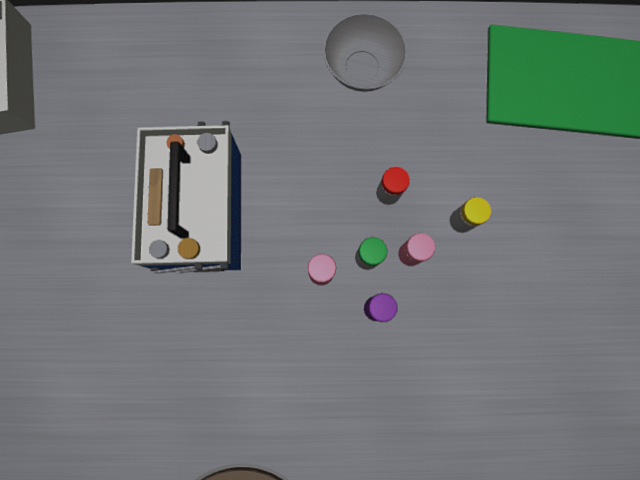

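Run:
```python
import cv2,numpy as np
a=cv2.imread("pics/scene0.png")[255:475,280:500]; b=cv2.imread("pics/top0.png")[105:285,120:300]
cv2.imwrite("pics/c1.png",cv2.resize(a,None,fx=2.7,fy=2.7,interpolation=cv2.INTER_CUBIC))
cv2.imwrite("pics/c2.png",cv2.resize(b,None,fx=3.3,fy=3.3,interpolation=cv2.INTER_CUBIC))
```

```text
(no output)
```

View pics/c1.png

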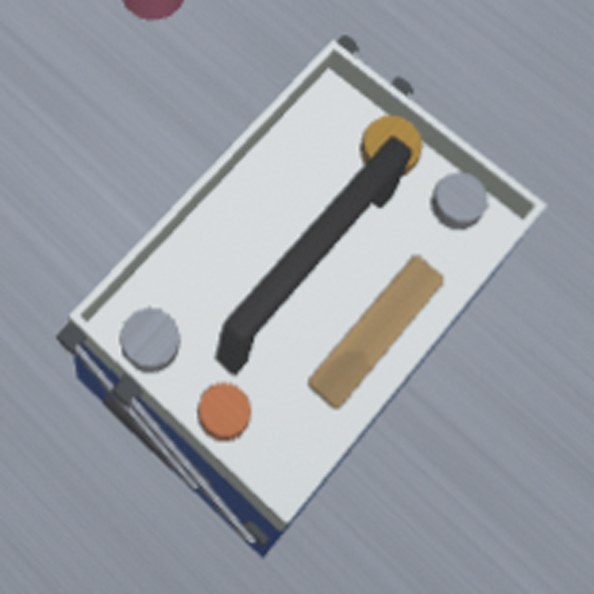

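View pics/c2.png

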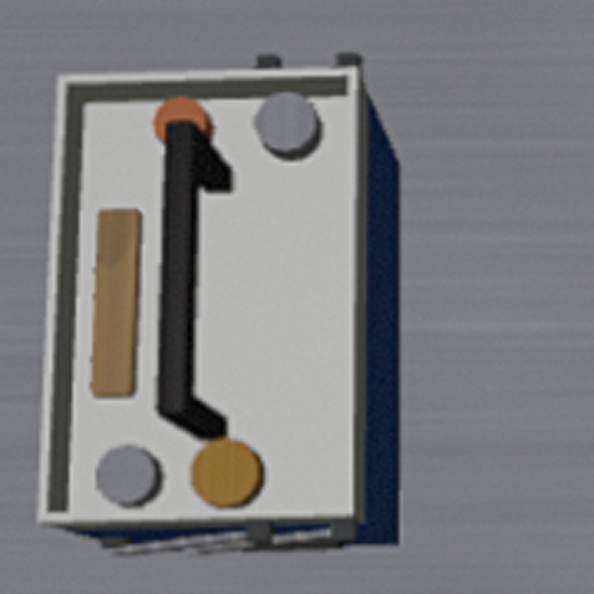

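```bash
cat > h.py <<'E'
import numpy as np, cv2
from scipy.optimize import least_squares
from station import bot, imaging, job, search_frame, silhouettes
def proj(P,c):
    p=c if isinstance(c,dict) else imaging.camera_params(c); P=np.atleast_2d(P)
    V=p["view"]; C=P@V[:3,:3].T+V[:3,3]
    s=C[:,:2]/C[:,2:]; r2=(s**2).sum(1,keepdims=True); s=s*(1+p["k1"]*r2)
    return s*[p["fx"],p["fy"]]+[p["cx"],p["cy"]]
def back(uv,c,z):
    p=c if isinstance(c,dict) else imaging.camera_params(c)
    d=(np.array(uv,float)-[p["cx"],p["cy"]])/[p["fx"],p["fy"]]
    s=d.copy()
    for _ in range(20): s=d/(1+p["k1"]*(s@s))
    R=p["view"][:3,:3]; t=p["view"][:3,3]
    o=-R.T@t; r=R.T@np.array([s[0],s[1],1.]); return o+r*(z-o[2])/r[2]
E
python3 - <<'E'
from h import *
top=np.array([[58,75],[360,70],[38,522],[355,520]])/3.3+[120,105]
# top: up=+x, left=+y
lt=np.array([[.105,.07],[.105,-.07],[-.105,.07],[-.105,-.07]])
sc=np.array([[333,40],[547,205],[70,320],[283,525]])/2.7+[280,255]
ls=np.array([[-.105,-.07],[-.105,.07],[.105,-.07],[.105,.07]])
def W(q,l,z):
    c,s=np.cos(q[2]),np.sin(q[2]); xy=l@np.array([[c,s],[-s,c]])+q[:2]
    return np.c_[xy,np.full(len(l),z)]
for z in (.122,.125,.128,.131):
  f=lambda q:np.r_[(proj(W(q,lt,z),"top")-top).ravel(),(proj(W(q,ls,z),"scene")-sc).ravel()]
  r=least_squares(f,[.6,.2,0]); print(z,r.x,r.cost,np.round(r.fun.reshape(-1,2),1).tolist())
q=least_squares(f,[.6,.2,0]).x
for uvt,uvs in [((373,251),(293,212))]:
    print(back(uvt,"top",.084),back(uvs,"scene",.084))
for n,uv in dict(pink1=(322,268),pink2=(421,248),purple=(382,308),red=(396,180),yellow=(477,211)).items(): print(n,back(uv,"top",.084))
# bar ends
print([back(np.array(u)/3.3+[120,105],"top",.167) for u in ((180,122),(172,415))])
a=cv2.imread("pics/scene0.png")[165:275,235:365]; cv2.imwrite("pics/c3.png",cv2.resize(a,None,fx=5,fy=5,interpolation=cv2.INTER_CUBIC))
E
```

```text
0.122 [0.55175843 0.07755362 0.01347598] 5.619768372116397 [[0.9, 1.3], [-0.7, 0.6], [0.6, 0.2], [-0.8, -1.1], [-0.2, 1.2], [-0.9, 1.1], [-0.3, -1.0], [0.9, -0.3]]
0.125 [0.55188729 0.0773505  0.01379108] 4.742899629054378 [[0.3, 0.4], [-1.0, -0.3], [-0.0, -0.1], [-1.0, -1.5], [-0.2, 0.2], [-0.6, 0.3], [-0.6, -1.7], [1.0, -0.7]]
0.128 [0.55201499 0.07714614 0.0141112 ] 8.906273228108292 [[-0.3, -0.4], [-1.2, -1.2], [-0.7, -0.4], [-1.2, -1.9], [-0.1, -0.7], [-0.2, -0.5], [-0.8, -2.3], [1.1, -1.1]]
0.131 [0.5521415  0.07694054 0.01443641] 18.230432054568848 [[-1.0, -1.3], [-1.5, -2.1], [-1.3, -0.8], [-1.5, -2.2], [-0.0, -1.7], [0.2, -1.3], [-1.1, -2.9], [1.2, -1.5]]
[ 0.46706903 -0.21447247  0.084     ] [ 0.47213285 -0.20942246  0.084     ]
pink1 [ 0.44104814 -0.13443805  0.084     ]
pink2 [ 0.47120758 -0.2901175   0.084     ]
purple [ 0.37861777 -0.22581146  0.084     ]
red [ 0.58210427 -0.25495838  0.084     ]
yellow [ 0.53023593 -0.38299391  0.084     ]
[array([0.61539255, 0.07694874, 0.167     ]), array([0.48548871, 0.07443037, 0.167     ])]
```

View pics/c3.png

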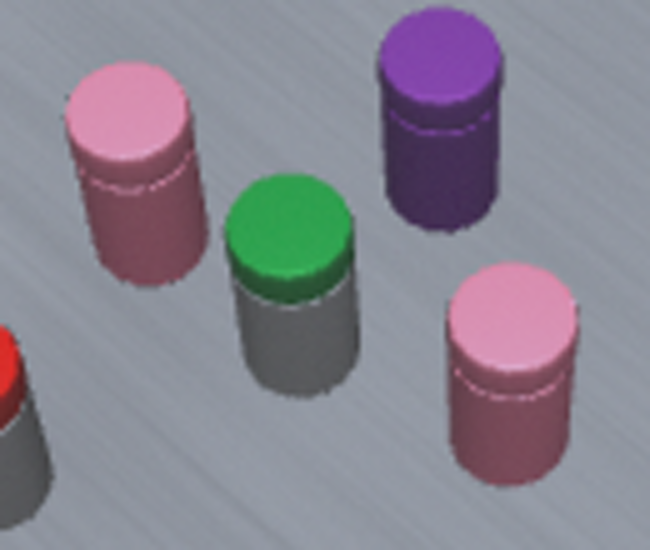

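The green cap (top 373,251; scene 294,212) is the only shaker matching. The pinks (scene 262,199 and 337,240) and the purple (323,189) are decoys. The box links run from lugs on the right of the top view down to the left, so the tray opens towards world +y. I'm moving above the handle now.

send_rows(series=[[[2.6,-3.5,1],[0,0,3]],[[5.2,-7,2],[0,0,6]],[[7.8,-10.5,3],[0,0,9]],[[10.4,-14,3],[0,0,12]],[[13,-17.5,3],[0,0,15.2]]], claw=0)

```text
clock: 1.1
eef_pos: [0.2864, 0.4289, 0.2621]
tool_rot: [-0.008, 1.0, 0.0, 0.0]
contact_force: [0.8, -0.4, 0.9]
gripper_width: 0.0952
```

send_rows(series=[[[2.6,-3.5,0],[0,0,0]],[[5.2,-7,0],[0,0,0]],[[7.8,-10.5,0],[0,0,0]],[[10.4,-14,0],[0,0,0]],[[13,-17.5,0],[0,0,0]]])

```text
clock: 1.6
eef_pos: [0.4165, 0.2538, 0.2619]
tool_rot: [-0.007, 1.0, 0.0, 0.0]
contact_force: [0.8, 0.8, -0.1]
gripper_width: 0.0946
```

send_rows(series=[[[2.6,-3.5,0],[0,0,0]],[[5.2,-7,0],[0,0,0]],[[7.8,-10.5,0],[0,0,0]],[[10.4,-14,0],[0,0,0]],[[13.5,-17.8,0],[0,0,0]]])

```text
clock: 2.1
eef_pos: [0.5513, 0.0758, 0.2619]
tool_rot: [-0.007, 1.0, 0.0, 0.0]
contact_force: [0.8, 1.7, 0.7]
gripper_width: 0.0952
```

Run:
```python
from h import *
from scipy.spatial.transform import Rotation as R
s=bot.sense(); print(s["clock"],s["eef_pos"],R.from_quat(s["tool_rot"]).as_matrix().round(3).tolist(),s["qpos"])
p=imaging.camera_params("wrist"); im=imaging.get_image("wrist"); im=im[:,:,::-1].copy()
c,sn=np.cos(.014),np.sin(.014)
q=[]
for x in (-.066,.066):
  for y in (-.007,.007):
    q.append([.552+c*x-sn*y,.077+sn*x+c*y,.167])
uv=proj(q,p); print(uv)
for u in uv: cv2.circle(im,tuple(int(v) for v in u.round()),3,(0,0,255),1)
cv2.imwrite("pics/w1.png",im)
```

```text
2.1 [0.55130499 0.07582369 0.26193547] [[-1.0, -0.014, 0.0], [-0.014, 1.0, 0.0], [-0.0, 0.0, -1.0]] [ 1.78573242e-02  3.62662258e-01  1.68961400e+00  2.97931133e-04
  1.08899947e+00 -1.56673366e+00]
[[306.28708604 149.44822511]
 [327.91631175 149.47260185]
 [307.2460661  331.47655526]
 [326.07817515 331.48784888]]
```

View pics/w1.png

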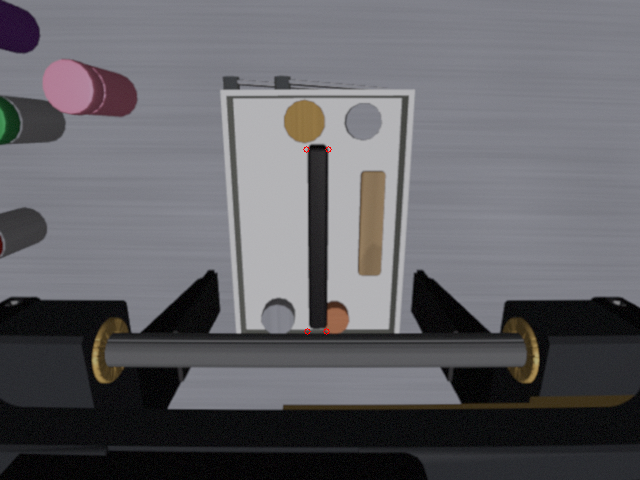

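The bar (columns 308–328, rows 147–328) matches the prediction within about 1 mm. Descending and gripping.

send_rows(series=[[[0,0.1,-2.5],[0,0,0]],[[0,0.2,-5],[0,0,0]],[[0,0.2,-7.5],[0,0,0]],[[0,0.2,-9.3],[0,0,0]],[[0,0.2,-10.4],[0,0,0]]])

```text
clock: 2.65
eef_pos: [0.5503, 0.0793, 0.1564]
tool_rot: [-0.007, 1.0, 0.0, -0.001]
contact_force: [-0.2, -0.2, 0.6]
gripper_width: 0.0955
```

send_rows(series=[[[0,0,0],[0,0,0]],[[0,0,0],[0,0,0]],[[0,0,0],[0,0,0]],[[0,0,0],[0,0,0]],[[0,0,0],[0,0,0]]], claw=1)

```text
clock: 3.15
eef_pos: [0.5509, 0.0793, 0.1582]
tool_rot: [-0.007, 1.0, 0.0, 0.001]
contact_force: [-0.0, 0.0, 0.6]
gripper_width: 0.0606
```

send_rows(series=[[[0,0,0],[0,0,0]],[[0,0,0],[0,0,0]],[[0,0,0],[0,0,0]]])

```text
clock: 3.45
eef_pos: [0.5507, 0.0793, 0.1577]
tool_rot: [-0.007, 1.0, 0.0, 0.0]
contact_force: [-0.1, 0.4, -0.1]
gripper_width: 0.0362
```

Run:
```python
import numpy as np
for n in (16,):
  a=np.linspace(0,1.92,n+1); y=10.5*(np.cos(.61)-np.cos(.61+a)); z=10.5*(np.sin(.61+a)-np.sin(.61))
  print(np.c_[a,-np.sin(.014)*y,np.cos(.014)*y,z].round(2).tolist())
```

```text
[[0.0, -0.0, 0.0, 0.0], [0.12, -0.01, 0.78, 0.99], [0.24, -0.02, 1.68, 1.87], [0.36, -0.04, 2.67, 2.65], [0.48, -0.05, 3.75, 3.29], [0.6, -0.07, 4.9, 3.81], [0.72, -0.09, 6.1, 4.18], [0.84, -0.1, 7.34, 4.41], [0.96, -0.12, 8.6, 4.48], [1.08, -0.14, 9.85, 4.41], [1.2, -0.16, 11.09, 4.19], [1.32, -0.17, 12.3, 3.81], [1.44, -0.19, 13.45, 3.3], [1.56, -0.2, 14.53, 2.66], [1.68, -0.22, 15.52, 1.88], [1.8, -0.23, 16.42, 1.0], [1.92, -0.24, 17.2, 0.01]]
```

send_rows(series=[[[0,0,0],[0,0,0]],[[0,0,0],[0,0,0]],[[0,0,0],[0,0,0]],[[0,0,0],[0,0,0]],[[0,0,0],[0,0,0]]])

```text
clock: 3.95
eef_pos: [0.5508, 0.078, 0.1579]
tool_rot: [-0.007, 1.0, -0.001, 0.0]
contact_force: [-1.3, -11.6, 3.6]
gripper_width: 0.0135
```

send_rows(series=[[[0,0.3,0.5],[0,0,0]],[[0,0.7,1.0],[0,0,0]],[[0,1.6,1.87],[0,0,0]],[[0,2.6,2.65],[0,0,0]],[[0,3.65,3.3],[0,0,0]]])

```text
clock: 4.45
eef_pos: [0.5502, 0.1156, 0.191]
tool_rot: [-0.007, 1.0, -0.0, -0.001]
contact_force: [-3.0, -2.1, -1.7]
gripper_width: 0.0139
```

send_rows(series=[[[0,1.15,0.52],[0,0,0]],[[0,2.35,0.89],[0,0,0]],[[-0.1,3.6,1.12],[0,0,0]],[[-0.1,4.85,1.19],[0,0,0]],[[-0.1,6.1,1.12],[0,0,0]]])

```text
clock: 4.95
eef_pos: [0.5493, 0.1779, 0.2016]
tool_rot: [-0.007, 1.0, 0.0, -0.001]
contact_force: [-3.0, -0.9, -5.9]
gripper_width: 0.0138
```

send_rows(series=[[[0,1.24,-0.22],[0,0,0]],[[0,2.45,-0.6],[0,0,0]],[[0,3.6,-1.11],[0,0,0]],[[-0.1,4.68,-1.75],[0,0,0]],[[-0.1,5.67,-2.53],[0,0,0]]])

```text
clock: 5.45
eef_pos: [0.5484, 0.2342, 0.1754]
tool_rot: [-0.007, 1.0, -0.0, -0.0]
contact_force: [-2.1, -5.7, -9.7]
gripper_width: 0.0138
```

send_rows(series=[[[0,0.5,-0.45],[0,0,0]],[[0,0.9,-0.88],[0,0,0]],[[0,1.3,-1.4],[0,0,0]],[[0,1.65,-1.85],[0,0,0]],[[0,1.65,-1.85],[0,0,0]]])

```text
clock: 5.95
eef_pos: [0.5483, 0.2496, 0.1577]
tool_rot: [-0.007, 1.0, -0.001, -0.001]
contact_force: [-4.2, -5.7, -5.5]
gripper_width: 0.0137
```

At the open stop (171.6 mm across, same height). Releasing and rising.

send_rows(series=[[[0,0,0],[0,0,0]],[[0,0,0],[0,0,0]],[[0,0,0],[0,0,0]],[[0,0,0],[0,0,0]],[[0,0,0],[0,0,0]]], claw=0)

```text
clock: 6.45
eef_pos: [0.5489, 0.2501, 0.1583]
tool_rot: [-0.007, 1.0, 0.0, 0.0]
contact_force: [0.2, -0.3, -0.2]
gripper_width: 0.0487
```

send_rows(series=[[[0,0,0],[0,0,0]],[[0,0,0],[0,0,0]],[[0,0,0.5],[0,0,0]],[[0,0,1.5],[0,0,0]],[[0,0,4],[0,0,0]]])

```text
clock: 6.95
eef_pos: [0.5481, 0.2498, 0.1977]
tool_rot: [-0.007, 1.0, -0.0, -0.001]
contact_force: [0.2, -0.1, 1.1]
gripper_width: 0.0884
```

send_rows(series=[[[0,-1,3],[0,0,0]],[[0,-4,6],[0,0,-6]],[[-1,-8,8],[0,0,-12]],[[-2,-12.5,8],[0,0,-18]],[[-3,-17,8],[0,0,-24]]])

```text
clock: 7.45
eef_pos: [0.5182, 0.0787, 0.2797]
tool_rot: [0.203, 0.979, 0.0, 0.001]
contact_force: [0.0, -0.7, 1.2]
gripper_width: 0.0952
```

Run:
```python
from h import *
s=bot.sense(); print(s["clock"],s["eef_pos"],s["tool_rot"],s["qpos"],s["gripper_width"])
im=imaging.get_image("top"); cv2.imwrite("pics/t2.png",im[:,:,::-1])
```

```text
7.45 [0.51820452 0.07872046 0.27965728] [2.03038632e-01 9.79169938e-01 3.09751473e-04 1.20465447e-03] [ 2.46688477e-02  2.96833316e-01  1.74037099e+00  6.28725468e-05
  1.10190130e+00 -1.13723510e+00] 0.09517838767693679
```

View pics/t2.png

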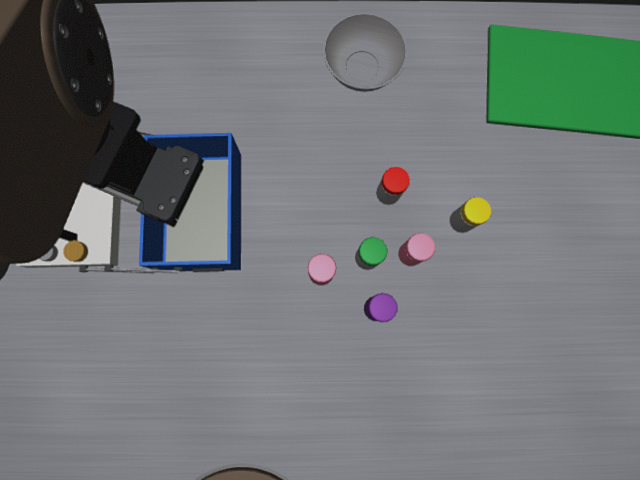

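The tray is open: it shows at the left, columns 20–115, and the compartment is empty. Next is the green shaker, with the jaw line at about 47° between its neighbours.

send_rows(series=[[[-0.8,-4.5,0],[0,0,-5]],[[-1.6,-9,0],[0,0,-10]],[[-2.4,-13.5,0],[0,0,-15]],[[-3.2,-18,0],[0,0,-20]],[[-4,-22.5,0],[0,0,-20]]])

```text
clock: 8.0
eef_pos: [0.4781, -0.1467, 0.2791]
tool_rot: [0.37, 0.929, 0.0, 0.001]
contact_force: [1.5, 0.6, -0.2]
gripper_width: 0.0951
```

send_rows(series=[[[-0.4,-3,-1],[0,0,0]],[[-0.8,-6.6,-2],[0,0,0]],[[-0.8,-6.6,-3],[0,0,0]]])

```text
clock: 8.3
eef_pos: [0.4704, -0.2143, 0.2485]
tool_rot: [0.37, 0.929, -0.0, 0.001]
contact_force: [-0.0, -0.0, 0.1]
gripper_width: 0.0952
```

Run:
```python
from h import *
s=bot.sense(); print(s["clock"],s["eef_pos"],s["tool_rot"])
p=imaging.camera_params("wrist"); im=imaging.get_image("wrist"); d=im[:,:,::-1].copy()
h=cv2.cvtColor(im,cv2.COLOR_RGB2HSV); m=((h[...,0]>45)&(h[...,0]<80)&(h[...,1]>100)&(h[...,2]>60)).astype(np.uint8)
n,l,st,ce=cv2.connectedComponentsWithStats(m); 
for i in range(1,n):
  if st[i,4]>100: print(st[i],ce[i],back(ce[i],p,.084),back(ce[i],p,.08))
for t in [(.469,-.212,.084),(.469,-.212,0)]:
  u=proj(t,p)[0]; cv2.circle(d,tuple(int(v) for v in u),4,(0,0,255),1)
cv2.imwrite("pics/w3.png",d)
```

```text
8.3 [ 0.47041527 -0.21434166  0.24845867] [ 3.69820730e-01  9.29102705e-01 -3.57951236e-04  8.14849180e-04]
[ 289  192   49   50 1911] [313.21768707 216.69492412] [ 0.46578518 -0.21303736  0.084     ] [ 0.46644025 -0.21368284  0.08      ]
```

View pics/w3.png

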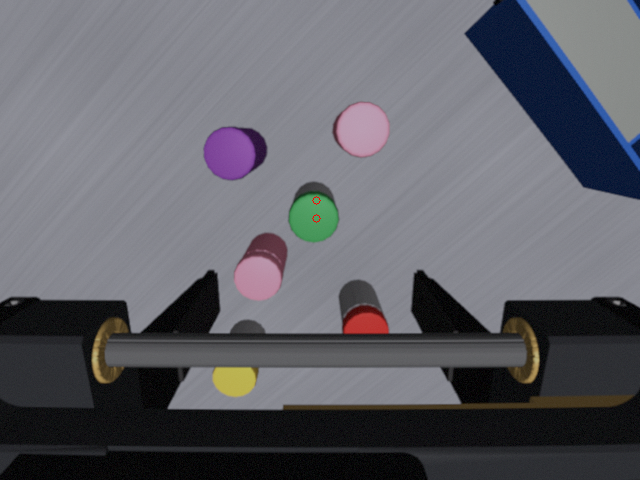

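The green cap at wrist pixel (313,217) gives (0.467, -0.2125). Both pinks and the purple are clear of the jaws, which close horizontally in this picture. Descending.

send_rows(series=[[[-0.1,0.1,-4.5],[0,0,0]],[[-0.3,0.2,-9],[0,0,0]],[[-0.3,0.2,-12.5],[0,0,0]],[[-0.3,0.2,-15.5],[0,0,0]],[[-0.3,0.2,-18],[0,0,0]]])

```text
clock: 8.85
eef_pos: [0.4679, -0.2079, 0.0672]
tool_rot: [0.368, 0.93, 0.0, -0.0]
contact_force: [0.1, -0.5, -0.1]
gripper_width: 0.095
```

send_rows(series=[[[0,0,-0.7],[0,0,0]],[[0,0,-1.2],[0,0,0]],[[0,0,-1.2],[0,0,0]]])

```text
clock: 9.15
eef_pos: [0.4681, -0.2088, 0.0567]
tool_rot: [0.368, 0.93, -0.0, 0.0]
contact_force: [0.1, -1.1, -0.3]
gripper_width: 0.0951
```

send_rows(series=[[[0,0,0],[0,0,0]],[[0,0,0],[0,0,0]],[[0,0,0],[0,0,0]],[[0,0,0],[0,0,0]],[[0,0,0],[0,0,0]]], claw=1)

```text
clock: 9.65
eef_pos: [0.4678, -0.2091, 0.0563]
tool_rot: [0.368, 0.93, 0.0, 0.0]
contact_force: [-0.3, -0.8, 0.4]
gripper_width: 0.0605
```

send_rows(series=[[[0,0,0],[0,0,0]],[[0,0,0],[0,0,0]],[[0,0,0],[0,0,0]],[[0,0,0],[0,0,0]],[[0,0,0],[0,0,0]]])

```text
clock: 10.15
eef_pos: [0.4677, -0.209, 0.056]
tool_rot: [0.368, 0.93, 0.0, -0.0]
contact_force: [-1.0, -0.8, -0.2]
gripper_width: 0.0445
```

send_rows(series=[[[0,0,1.5],[0,0,0]],[[0,0,4],[0,0,0]],[[0,0,7.5],[0,0,0]],[[0,0,11],[0,0,0]],[[0,0,13.5],[0,0,0]]])

```text
clock: 10.65
eef_pos: [0.4678, -0.2089, 0.193]
tool_rot: [0.368, 0.93, 0.0, 0.001]
contact_force: [1.0, -0.6, -2.4]
gripper_width: 0.0446
```

send_rows(series=[[[0.8,2.5,0],[0,0,-7]],[[2,6,0],[0,0,-14]],[[3,10,0],[0,0,-21]],[[4,14,0],[0,0,-28]],[[5,18,0],[0,0,-35]]])

```text
clock: 11.15
eef_pos: [0.5177, -0.0273, 0.1909]
tool_rot: [0.633, 0.774, -0.0, -0.0]
contact_force: [0.3, -0.4, -2.0]
gripper_width: 0.0446
```

send_rows(series=[[[1,3.5,0],[0,0,-6]],[[2,6.5,0],[0,0,-11]],[[3,9,0],[0,0,-11]],[[3.4,10.6,0],[0,0,-11]],[[3.4,10.6,0],[0,0,-11]]])

```text
clock: 11.65
eef_pos: [0.5516, 0.0785, 0.1907]
tool_rot: [0.701, 0.713, -0.0, -0.0]
contact_force: [-0.4, -0.6, -2.3]
gripper_width: 0.0444
```

Run:
```python
from h import *
s=bot.sense(); print(s["clock"],s["eef_pos"],s["tool_rot"],s["gripper_width"])
for n in("top","scene"):
  im=imaging.get_image(n); cv2.imwrite(f"pics/{n}4.png",im[:,:,::-1])
```

```text
11.65 [0.55163913 0.07847417 0.1906811 ] [ 7.01474375e-01  7.12694632e-01 -1.25255594e-04 -2.17839012e-04] 0.04436664834922827
```

View pics/scene4.png

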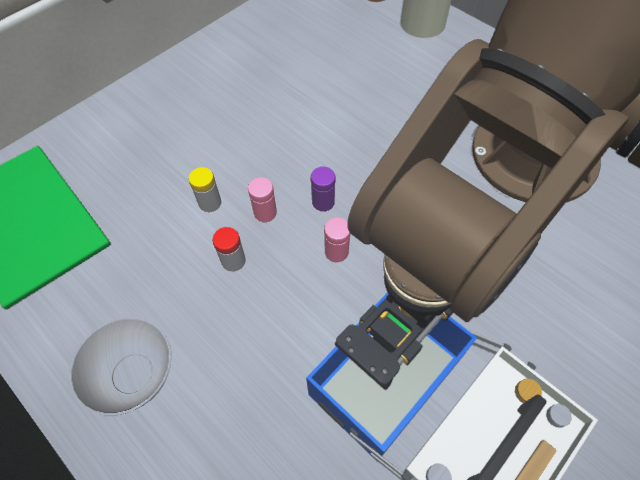

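View pics/top4.png

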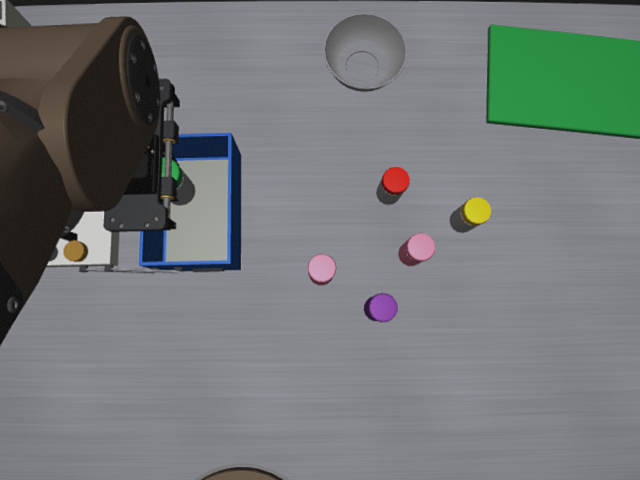

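send_rows(series=[[[0,-0.3,-2.5],[0,0,0]],[[0,-0.5,-5.5],[0,0,0]],[[0,-0.5,-8.5],[0,0,0]],[[0,-0.5,-10.5],[0,0,0]],[[0,-0.5,-12],[0,0,0]]])

```text
clock: 12.25
eef_pos: [0.551, 0.0706, 0.0697]
tool_rot: [0.703, 0.711, -0.001, -0.001]
contact_force: [-0.1, 0.2, -1.5]
gripper_width: 0.0444
```

send_rows(series=[[[0,0,-0.3],[0,0,0]],[[0,0,-0.5],[0,0,0]],[[0,0,-0.7],[0,0,0]],[[0,0,-0.7],[0,0,0]],[[0,0,-0.7],[0,0,0]]])

```text
clock: 12.75
eef_pos: [0.5519, 0.0719, 0.0647]
tool_rot: [0.702, 0.712, 0.0, 0.0]
contact_force: [-0.1, 0.2, -2.1]
gripper_width: 0.0446
```

send_rows(series=[[[0,0,-0.2],[0,0,0]],[[0,0,-0.3],[0,0,0]],[[0,0,-0.35],[0,0,0]],[[0,0,-0.35],[0,0,0]]])

```text
clock: 13.15
eef_pos: [0.5517, 0.0721, 0.061]
tool_rot: [0.702, 0.712, 0.0, 0.0]
contact_force: [-1.4, -0.1, 4.9]
gripper_width: 0.0444
```

send_rows(series=[[[0,0,-0.05],[0,0,0]],[[0,0,-0.1],[0,0,0]],[[0,0,-0.1],[0,0,0]]])

```text
clock: 13.45
eef_pos: [0.5517, 0.0721, 0.0609]
tool_rot: [0.702, 0.712, 0.0, 0.0]
contact_force: [-5.4, 0.7, 17.1]
gripper_width: 0.0443
```

send_rows(series=[[[0,0,0.1],[0,0,0]],[[0,0,0.1],[0,0,0]],[[0,0,0.1],[0,0,0]],[[0,0,0.1],[0,0,0]],[[0,0,0.1],[0,0,0]]], claw=0)

```text
clock: 13.95
eef_pos: [0.5517, 0.072, 0.0604]
tool_rot: [0.702, 0.712, -0.0, -0.0]
contact_force: [1.0, -0.5, 0.1]
gripper_width: 0.0791
```

send_rows(series=[[[0,0,0],[0,0,0]],[[0,0,0],[0,0,0]],[[0,0,0],[0,0,0]],[[0,0,0],[0,0,0]],[[0,0,0],[0,0,0]]])

```text
clock: 14.45
eef_pos: [0.5517, 0.072, 0.0605]
tool_rot: [0.702, 0.712, 0.0, 0.0]
contact_force: [0.8, -0.4, 0.3]
gripper_width: 0.0949
```

send_rows(series=[[[0,0,1],[0,0,0]],[[0,0,4],[0,0,0]],[[0,0,8.5],[0,0,0]],[[0,0,13],[0,0,0]],[[0,0,17.5],[0,0,0]]])

```text
clock: 14.95
eef_pos: [0.5513, 0.072, 0.2382]
tool_rot: [0.702, 0.712, 0.0, 0.0]
contact_force: [0.3, 1.3, -0.6]
gripper_width: 0.0954
```

send_rows(series=[[[0,0,2],[0,0,8.5]],[[0,-1,2],[0,0,17]],[[0,-2,2],[0,0,25.5]],[[0,-2,2],[0,0,34]],[[0,-2,2],[0,0,42.5]]])

```text
clock: 15.45
eef_pos: [0.5515, 0.0517, 0.2564]
tool_rot: [0.394, 0.919, 0.0, 0.0]
contact_force: [-0.1, -0.6, -0.8]
gripper_width: 0.0947
```

send_rows(series=[[[0,0,2],[0,0,8.5]],[[0,0,2],[0,0,17]],[[0,0,2],[0,0,25.5]],[[0,0,2],[0,0,34]],[[0,0,2],[0,0,42.5]]])

```text
clock: 15.95
eef_pos: [0.5514, 0.052, 0.2764]
tool_rot: [0.034, 0.999, 0.0, 0.0]
contact_force: [0.3, -0.3, 0.4]
gripper_width: 0.095
```

Run:
```python
from h import *
from scipy.spatial.transform import Rotation as R
s=bot.sense(); M=R.from_quat(s["tool_rot"]).as_matrix();print(s["clock"],s["eef_pos"],np.degrees(np.arctan2(M[1,1],M[0,1])),s["qpos"])
p=imaging.camera_params("wrist"); im=imaging.get_image("wrist"); d=im[:,:,::-1].copy()
for t in [(.552,.072,.089),(.552,.072,.005)]:
  u=proj(t,p)[0]; cv2.circle(d,tuple(int(v) for v in u),4,(0,0,255),1)
cv2.imwrite("pics/w5.png",d)
```

```text
15.95 [0.5514419  0.05202389 0.27638545] 86.12602334642891 [-2.52277515e-02  3.45121319e-01  1.67586708e+00  7.62955629e-05
  1.12006134e+00 -1.52844362e+00]
```

View pics/w5.png

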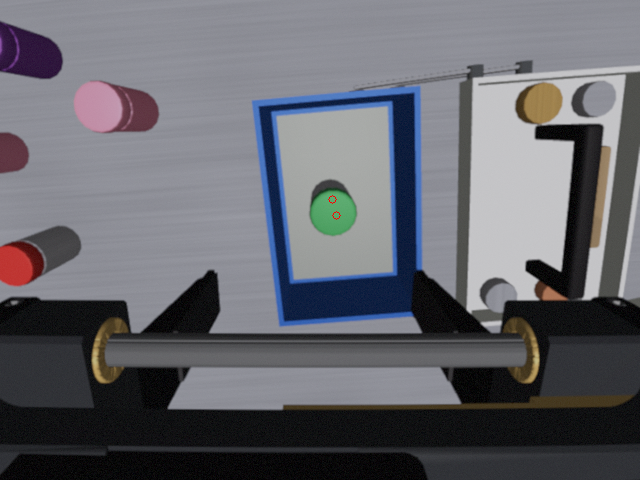

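The shaker stands upright mid-compartment (cap at 333,213, expected 336,215). Going to the handle at its open position.

send_rows(series=[[[0,4.5,0],[0,0,4.7]],[[-0.1,9,0],[0,0,4.7]],[[-0.2,13.5,0],[0,0,4.7]],[[-0.2,17.5,0],[0,0,4.7]],[[-0.2,19.7,0],[0,0,4.7]]])

```text
clock: 16.5
eef_pos: [0.5491, 0.2517, 0.2761]
tool_rot: [-0.003, 1.0, 0.0, 0.0]
contact_force: [-0.9, -0.3, -0.2]
gripper_width: 0.0951
```

send_rows(series=[[[0,0,-2],[0,0,0]],[[0,0,-5],[0,0,0]],[[0,0,-8],[0,0,0]],[[0,0,-10.5],[0,0,0]],[[0,0,-11.8],[0,0,0]]])

```text
clock: 17.0
eef_pos: [0.549, 0.2488, 0.1561]
tool_rot: [-0.003, 1.0, -0.0, -0.001]
contact_force: [-0.3, -0.4, 0.2]
gripper_width: 0.0949
```

send_rows(series=[[[0,0,0],[0,0,0]],[[0,0,0],[0,0,0]],[[0,0,0],[0,0,0]],[[0,0,0],[0,0,0]],[[0,0,0],[0,0,0]]], claw=1)

```text
clock: 17.5
eef_pos: [0.5499, 0.2491, 0.1583]
tool_rot: [-0.004, 1.0, 0.0, 0.001]
contact_force: [0.9, 0.1, 0.2]
gripper_width: 0.0604
```

send_rows(series=[[[0,0,0],[0,0,0]],[[0,0,0],[0,0,0]],[[0,0,0],[0,0,0]],[[0,0,0],[0,0,0]],[[0,0,0],[0,0,0]]])

```text
clock: 18.0
eef_pos: [0.5497, 0.249, 0.1575]
tool_rot: [-0.004, 1.0, 0.0, -0.0]
contact_force: [0.7, 0.1, -0.3]
gripper_width: 0.0204
```

send_rows(series=[[[0,0,0],[0,0,0]],[[0,0,0],[0,0,0]],[[0,0,0],[0,0,0]],[[0,0,0],[0,0,0]],[[0,0,0],[0,0,0]]])

```text
clock: 18.5
eef_pos: [0.5497, 0.2494, 0.1575]
tool_rot: [-0.004, 1.0, 0.0, 0.0]
contact_force: [-0.9, 4.3, -1.1]
gripper_width: 0.0142
```

Gripped. Swinging back along the mirrored arc.

send_rows(series=[[[0,-0.3,0.45],[0,0,0]],[[0,-0.75,1.0],[0,0,0]],[[0,-1.65,1.87],[0,0,0]],[[0,-2.65,2.65],[0,0,0]],[[0,-3.72,3.3],[0,0,0]]])

```text
clock: 19.0
eef_pos: [0.55, 0.2108, 0.1912]
tool_rot: [-0.004, 1.0, -0.0, 0.0]
contact_force: [5.9, -0.5, -7.4]
gripper_width: 0.0142
```

send_rows(series=[[[0,-1.15,0.52],[0,0,0]],[[0,-2.35,0.89],[0,0,0]],[[0.1,-3.6,1.12],[0,0,0]],[[0.1,-4.85,1.19],[0,0,0]],[[0.1,-6.1,1.12],[0,0,0]]])

```text
clock: 19.5
eef_pos: [0.551, 0.1495, 0.2017]
tool_rot: [-0.004, 1.0, 0.0, 0.0]
contact_force: [6.9, 2.4, -13.5]
gripper_width: 0.0138
```

send_rows(series=[[[0,-1.24,-0.22],[0,0,0]],[[0,-2.45,-0.6],[0,0,0]],[[0,-3.6,-1.11],[0,0,0]],[[0.1,-4.68,-1.75],[0,0,0]],[[0.1,-5.67,-2.53],[0,0,0]]])

```text
clock: 20.0
eef_pos: [0.5519, 0.0935, 0.1759]
tool_rot: [-0.004, 1.0, 0.0, 0.0]
contact_force: [7.8, 7.4, -13.3]
gripper_width: 0.0137
```

send_rows(series=[[[0,-0.47,-0.43],[0,0,0]],[[0,-0.9,-0.88],[0,0,0]],[[0,-1.3,-1.36],[0,0,0]],[[0,-1.65,-1.85],[0,0,0]],[[0,-1.65,-1.85],[0,0,0]]])

```text
clock: 20.5
eef_pos: [0.5521, 0.0775, 0.1578]
tool_rot: [-0.004, 1.0, 0.001, 0.001]
contact_force: [8.0, 6.5, -8.6]
gripper_width: 0.0137
```

send_rows(series=[[[0,0,-0.05],[0,0,0]],[[0,0,-0.05],[0,0,0]],[[0,0,-0.05],[0,0,0]]])

```text
clock: 20.8
eef_pos: [0.5522, 0.0775, 0.1576]
tool_rot: [-0.004, 1.0, 0.0, 0.001]
contact_force: [5.8, 5.2, -5.5]
gripper_width: 0.0137
```

send_rows(series=[[[0,0,0],[0,0,0]],[[0,0,0],[0,0,0]],[[0,0,0],[0,0,0]],[[0,0,0],[0,0,0]],[[0,0,0],[0,0,0]]], claw=0)

```text
clock: 21.3
eef_pos: [0.5516, 0.0775, 0.1575]
tool_rot: [-0.004, 1.0, 0.0, -0.0]
contact_force: [-0.5, -0.1, 0.1]
gripper_width: 0.0479
```

send_rows(series=[[[0,0,0],[0,0,0]],[[0,0,0],[0,0,0]],[[0,0,0],[0,0,0]],[[0,0,0],[0,0,0]],[[0,0,0],[0,0,0]]])

```text
clock: 21.8
eef_pos: [0.5517, 0.0776, 0.1574]
tool_rot: [-0.004, 1.0, 0.0, -0.0]
contact_force: [-0.4, -0.2, 0.7]
gripper_width: 0.0884
```

send_rows(series=[[[0,0,1],[0,0,0]],[[0,0,4],[0,0,0]],[[0,0,8],[0,0,0]],[[0,0,12],[0,0,0]],[[0,0,14],[0,0,0]]])

```text
clock: 22.3
eef_pos: [0.5522, 0.0777, 0.3017]
tool_rot: [-0.004, 1.0, 0.0, 0.002]
contact_force: [1.3, 0.1, -1.2]
gripper_width: 0.095
```

Run:
```python
from h import *
s=bot.sense(); print(s["clock"],s["eef_pos"],s["gripper_width"])
for n in("wrist","scene"):
  im=imaging.get_image(n)[:,:,::-1]; cv2.imwrite(f"pics/{n}6.png",im)
  if n=="scene": cv2.imwrite("pics/s6c.png",cv2.resize(im[255:475,280:500],None,fx=2.7,fy=2.7))
```

```text
22.3 [0.55216055 0.07765667 0.30169865] 0.09497724485724512
```

View pics/wrist6.png

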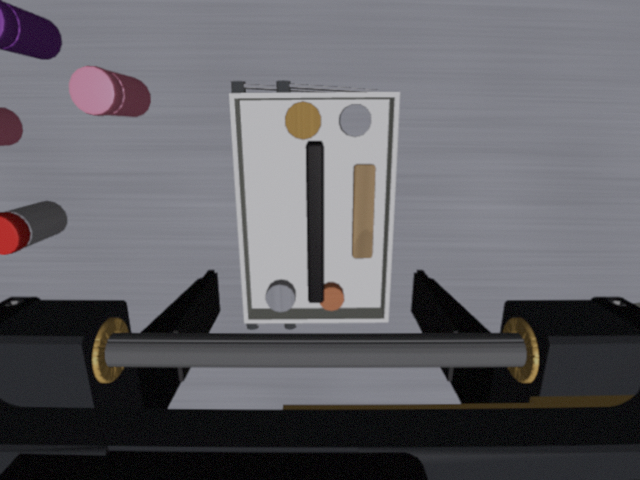

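View pics/scene6.png

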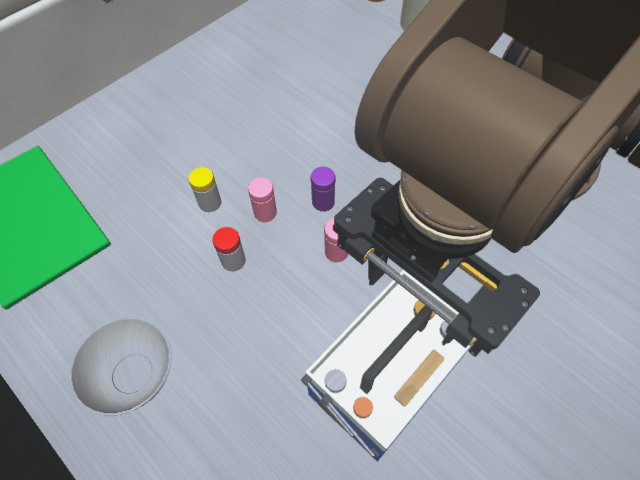

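The tray looks closed: in the scene picture its near corners, (305,375) and (380,455), are where they were at the start, and the gripper is clear above it. Handing in.

Run:
```python
from station import bot, job
s=bot.sense(); print(s["clock"],s["contact_force"],abs(s["qd"]).max())
print(job.finish_job())
```

```text
22.4 [ 0.18363241 -0.49193809  0.17873709] 0.06920364532434267
the job is handed in; nothing more can be done
None
```

The green-capped shaker is standing in the box and the tray is closed over it. I handed the job in at 22.4 s of the 72 s allowed; no verdict is reported.

I swung the tray to its open rest by the handle, moved the shaker from between its neighbours to the compartment floor, then brought the tray back along its arc without letting go.

- **Tray opened:** the handle had moved 172 mm across at equal height, so it was at its stop.
- **Shaker placed:** I felt the floor at the expected height. The wrist picture then showed the shaker upright near the middle, within a few pixels of where I expected it.
- **Tray closed:** the handle came back to within 1 mm of its starting position before I let go. The last pictures show the tray closed and the gripper clear above it.

None of the checks failed or disagreed. The one small miss was at the shaker grasp, where the tool sat about 3 mm off the measured axis, but the grip held. The shaker could not be seen once the tray was closed.

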